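Strip the impeller from a bench mixer held by a left-hand nut

ROBOT

A 7-joint arm with a two-finger parallel gripper is mounted at the origin on the work surface. World frame = base frame: x ahead of the robot, y to its left, z up, the work surface at z = 0. Lengths are in mm, angles in rad, forces in N, time in s.
With the tool pointing down it reaches from about 400 to 875 mm from the base axis. Payload 4.4 kg.
Tool frame: the origin (TCP) lies at the very end of the fingers, on their centre line; the grasp point (between the pads) lies 19 mm behind it; z points along the fingers, y is the direction in which the jaws open and shut (so a half turn about z gives the same grasp; the last joint's range is limited). The gripper opens to 85 mm and grips with 20 to 120 N. Pads are 22 mm wide; open, the fingers measure 114 mm over their backs; the gripper's body (76 mm by 85 mm) begins 54 mm behind the grasp point. The pads swing forward as they close: fully open they stand 13 mm farther back than shut.
Start: joints at [-1.367, 0.628, 0.038, 1.517, -0.027, 0.996, -0.02], TCP at [173.225, 626.507, 231.313] pointing down, gripper open.
Joint ranges: [-3.06, 3.06], [-0.37, 2.12], [-1.25, 1.32], [0.18, 2.47], [-1.1, 4.24], [0.23, 1.98], [-2.94, 2.94]. Speed limits (rad/s): [2.57, 2.57, 3.14, 3.14, 3.14, 3.14, 3.14].

INTERFACE

Orientations are given as [roll, pitch, yaw] about the fixed x, y, z axes, in that order (R = Rz(yaw) Ry(pitch) Rx(roll)).
In Python, from cell import ctrl, eyes gives the robot as it stands.
- The arm moves only by the tool move_arm, never from a script. Its argument "increments" is a list of rows, each a list of 6 numbers: the shift along the tool's x, y, z in cm, then the turn, a rotation vector about the tool's x, y, z in degrees. In form: [[x, y, z, wx, wy, wz], ...]. A call has 1 to 20 rows; each row is the pose to reach, as a shift and turn from the pose commanded when the call began, along the tool's axes at that moment; what a row does not reach only later rows make up. A row lasts 1/10 s, in which the tool goes at most 50 mm and 8.59 degrees, less where a joint would pass 70% of its speed; a pose out of reach is approached as far as the arm can. A call with a gripper value outside its range is refused whole. "grip" is the opening, from -1 (shut) to 1 (fully open), set as the call begins (left out, the last holds). The fingers move at their own pace and stop on an object; the grip force is fixed at half the most. Time passes only in rows, so rows that repeat a pose let the fingers close. It gives the time, the measured TCP pose, the force and the opening at its end, in the units of the state.
- ctrl.read_state(): the state, without advancing time (a new reading comes with each control period).
- eyes.get_image(name): name is "scene" or "top" or "wrist"; returns the picture (384x512x3 uint8, red, green, blue); there is no depth.
- eyes.calibration(name): a dict with "fx", "fy", "cx", "cy" (pixels), "dist" ([k1, k2, p1, p2, k3] as OpenCV has them; the pictures are not rectified), "pose" (4x4, takes a point from camera to world coordinates); the wrist camera has in their place "tool_from_camera" (4x4, takes a point from camera to tool coordinates, whose origin is the TCP and whose axes are the flange's). Camera axes: x right, y up, looking along -z (the intrinsics and any distortion apply to the point x, -y, -z); pixel columns grow to the right and rows downward; lengths in mm; the calibration is good to about 2 mm. A picture is of the moment at which its call begins: read the wrist's pose just before it. calibration takes no time and is no camera call.
- ctrl.finish_job(): hands the job in, once; it reports no verdict.
The state is a dict: "clock": time; "qpos": joint angles; "qd": joint speeds; "tau": joint torques, N m; "eef_pos": TCP position; "tool_rot": TCP orientation; "force": force on the tool from outside, world axes, zero at the start; "torque": the same for the moment, N m; "width": finger opening in mm.
Only numpy, scipy, OpenCV 4.12 (cv2) and the standard library are available. Lean on these libraries where they do the work, as an engineer would, in place of code of your own. Each camera call takes 0.05 s, during which the arm holds its last target. There are 200 camera calls.

TASK

Strip the bench mixer for washing: unscrew the blue nut, which has a left-hand (reverse) thread so it loosens clockwise seen from above, turning and lifting it by feel without forcing the thread, and set it gently in the wash tray. Then lift the impeller off the spindle and set it down gently beside the nut, lying flat on the tray's floor. Leave the other things on the table where they are.

Things in the scene. Friction and masses are not known exactly. Their poses are not given: they have to be found in the camera images.
- mixer: Fixed bench mixer drive: white box 150 x 150 mm, 56 mm high, steel dome to 62 mm, an upright steel spindle in its middle. Origin: on the spindle axis at the table surface, z up. Spindle 26 mm thick up to z = 108 mm, then an 18 mm stub to z = 140 mm. A blue spring ring round it (top at z = 84 mm when free) pushes impeller and nut up with 7 to 12 N while the nut is on.
- pin (a point): Centre of the spindle's cross pin, 132 mm above the table on the spindle axis; the pin, 5 mm thick and 26 mm long, rides in the nut's helical tracks and is hidden inside the nut. Turn the nut about the vertical line through this point.
- nut: Blue nut on top of the impeller, 0.12 kg: skirt 42 mm across, 30 mm high, a bar grip on it. Origin: centre of its underside, z up. LEFT-HAND thread, lead 18 mm: CLOCKWISE from above loosens it and it climbs 2.9 mm per rad. It needs 0.6 to 2.0 rad (unseen, differs each time) to leave the pin; for 0.4 rad more it lifts straight off, then an inner stop meets the pin: back off a little.
- nut_bar (a point): Middle of the nut's upright bar grip, 42 mm above the nut's underside. The bar is 52 mm long (nut's x), 12 mm thick (nut's y), 24 mm high. A nut still on its thread resists lifting; turned the wrong way it soon meets a hard stop. About 1 mm side play. Over some 40 N at the thread, sideways, up or by twisting, counts as forcing it. Loosening takes about 0.1 to 0.3 N m.
- impeller: Steel impeller, 0.2 kg: hub tube 36 mm outside, 28 mm bore, 40 mm high, four pitched blades out to 100 mm across in its lowest 17 mm; plain hub above. Origin: centre of the hub's underside, z up. It slides on the 26 mm spindle (1 mm play all round) and sits on the spring ring, origin 77 to 84 mm above the table; it must rise about 63 mm to clear the spindle.
- tray: Fixed aluminium wash tray, 200 mm (its x) by 250 mm (its y), 30 mm high, walls and floor 4 mm thick, empty. Origin: centre of its underside, z up. Nut and impeller fit side by side along its y, for example at y = -65 and +55 mm.
- bottle: Bystander, leave alone: clear sample bottle, blue cap, 56 mm across, 130 mm high. Origin: centre of its underside.
- beaker: Bystander, leave alone: open steel beaker, 72 mm across, 90 mm high. Origin: centre of its underside.
- gasket: Bystander, leave alone: white gasket ring, 52 mm across, 8 mm thick. Origin: centre of its underside.
- spanner: Bystander, leave alone: steel spanner lying flat. Origin: within it.
- cap_a: Bystander, leave alone: blue cap, 34 mm across, 16 mm high. Origin: centre of its underside.
- cap_b: Bystander, leave alone: another blue cap, 34 mm across, 16 mm high. Origin: centre of its underside.
- flange: Bystander, leave alone: steel flange ring, 64 mm across, 14 mm thick. Origin: centre of its underside.
Things that resemble listed ones, but are neither listed nor needed, are in the scene too. Leave any red look-alike of the impeller alone.

How it is judged (in metres and radians):
On the way, in this order (a step that is already met when the one before it is completed fails the run):
1. the nut is off the thread, lifted clear of the spindle, with the impeller still on it (z of nut in the frame of mixer above 0.146 m and horizontal distance between impeller and mixer below 0.006 m and z of impeller in the frame of mixer below 0.095 m).
2. the nut rests in the tray, let go, with the impeller still on the spindle (x of nut in the frame of tray between -0.088 and 0.088 m and y of nut in the frame of tray between -0.113 and 0.113 m and z of nut in the frame of tray between 0 and 0.03 m and linear speed of nut below 0.02 m/s and contact force between the fingers and nut below 0.1 N and horizontal distance between impeller and mixer below 0.006 m), for 0.2 s.
At the end, for the whole second after the job is handed in: Nut and impeller both lie at rest inside the tray, let go: their origins within 88 mm of the tray's centre along its x and 113 mm along its y, the nut's origin less than 30 mm and the impeller's less than 12 mm above the tray's underside, the impeller's axis within 0.12 rad of vertical (x of nut in the frame of tray between -0.088 and 0.088 m and y of nut in the frame of tray between -0.113 and 0.113 m and z of nut in the frame of tray between 0 and 0.03 m and linear speed of each of nut, impeller below 0.02 m/s and contact force between the fingers and nut below 0.1 N and x of impeller in the frame of tray between -0.088 and 0.088 m and y of impeller in the frame of tray between -0.113 and 0.113 m and z of impeller in the frame of tray between 0 and 0.012 m and contact force between the fingers and impeller below 0.1 N and angle between impeller's own z axis and vertical below 0.12 rad); the robot touches nothing.
It fails at once if the thread is forced: more than 40 N between nut and mixer spindle (contact force between nut and mixer above 40 N).
It fails at once if the nut or impeller is let fall (over 0.6 m/s out of the fingers, a drop of about 2 cm) ((linear speed of nut above 0.6 m/s and contact force between the fingers and nut below 0.1 N) or (linear speed of impeller above 0.6 m/s and contact force between the fingers and impeller below 0.1 N)).
It fails at once if the nut or impeller is slammed or pressed hard on the tray (over 90 N) (contact force between any of nut, impeller and tray above 90 N).
It fails at once if another thing on the table is moved more than 30 mm (distance of any of bottle, beaker, gasket, spanner, cap_a, cap_b, flange from where it was at the start of the episode above 0.03 m).
It also fails if it takes over 72 s, if anything falls off the work surface, if the arm or the gripper's body presses on something with over 40 N, if the wrist force passes 120 N, or if a joint passes its speed limit or range.

## Working session

There is one attempt and no reset: what is moved stays moved. The work goes in short steps, Python scripts to look and compute and a tool call to move; the robot and the scene stay as the last step left them, time stands still between calls to the robot, and variables do not carry over. Pictures are saved under pics/ and viewed, about 8 in all and at most 12, crops included, and the job is handed in when it is done.

Besides the shell and the picture viewer there is one more tool, called after ">>>" as name(argument=value, ...), one argument or row to a line, values as JSON. move_arm: Moves the arm, as the interface text tells. Its arguments: {"type":"object","properties":{"increments":{"type":"array","items":{"type":"array","items":{"type":"number"}}},"grip":{"type":"number"}},"required":["increments"]}

```bash
mkdir -p pics && ls
cat > h.py <<'E'
import numpy as np, cv2
from cell import ctrl, eyes
from scipy.spatial.transform import Rotation as R
def snap(name,fn):
    s=ctrl.read_state(); im=np.array(eyes.get_image(name)); cv2.imwrite('pics/'+fn,im[:,:,::-1]); return s,im
def cam(name,s=None):
    c=eyes.calibration(name)
    if 'pose' in c: T=np.array(c['pose'])
    else:
        B=np.eye(4);B[:3,:3]=R.from_euler('xyz',s['tool_rot']).as_matrix();B[:3,3]=s['eef_pos'];T=B@np.array(c['tool_from_camera'])
    K=np.array([[c['fx'],0,c['cx']],[0,c['fy'],c['cy']],[0,0,1.]]);return K,np.array(c['dist'],float),T
def ray(C,uv):
    K,d,T=C; p=cv2.undistortPoints(np.array(uv,float).reshape(-1,1,2),K,d).reshape(-1,2)
    v=np.c_[p[:,0],-p[:,1],-np.ones(len(p))]@T[:3,:3].T; return T[:3,3],v
def onz(C,uv,z):
    o,v=ray(C,uv); return o+v*((z-o[2])/v[:,2])[:,None]
def proj(C,P):
    K,d,T=C; q=(np.atleast_2d(P)-T[:3,3])@T[:3,:3]; q=q*[1,-1,-1]
    return cv2.projectPoints(q.reshape(-1,1,3),np.zeros(3),np.zeros(3),K,d)[0].reshape(-1,2)
E
python3 - <<'E'
from h import *
ims=[snap(n,n+'0.png')[1] for n in('scene','top')]
s=ctrl.read_state();print(s)
cv2.imwrite('pics/both.png',cv2.resize(np.vstack(ims),None,fx=.78,fy=.78)[:,:,::-1])
for n in('scene','top'):print(n,cam(n)[2].round(2).tolist())
E
```

```text
pics
{'clock': 0.1, 'qpos': array([-1.36676999,  0.62923046,  0.03843167,  1.51827748, -0.02700041,
        0.99633255, -0.01999217]), 'qd': array([-3.99612701e-04, -2.56196896e-03,  1.13342211e-03, -2.86975096e-03,
        1.78287781e-03, -8.99977064e-04, -3.15072661e-05]), 'tau': array([ 2.04711439e-03, -5.64547992e+01,  1.23034202e+00, -1.93976194e+01,
        1.12963887e-02,  5.43280737e-03, -1.83685557e-05]), 'eef_pos': array([173.07674979, 625.93730576, 230.49281284]), 'tool_rot': array([-3.13986226e+00,  8.68913897e-06,  2.87178431e+00]), 'force': array([-0.03965166,  0.00378797, -0.88493235]), 'torque': array([-0.03139721, -0.00409547,  0.02704796]), 'width': 85.45344875665154}
scene [[-0.87, -0.37, 0.32, 875.2], [0.49, -0.63, 0.6, 663.1], [-0.02, 0.68, 0.73, 927.11], [0.0, 0.0, 0.0, 1.0]]
top [[-0.03, 0.98, -0.2, 289.0], [-1.0, -0.03, 0.0, 1.58], [-0.0, 0.2, 0.98, 1359.77], [0.0, 0.0, 0.0, 1.0]]
```

View pics/top0.png

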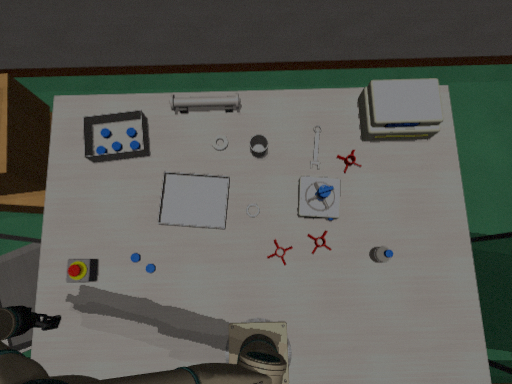

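View pics/scene0.png

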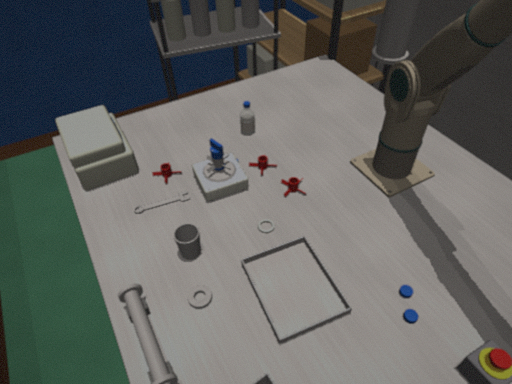

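Top view: the blue nut sits at (325,192) on the mixer (320,197). The other blue things are caps at (136,257) and (150,268), the bottle cap (389,253) and dots in the box near (115,138). None of those is on a spindle, so the nut is the one on the mixer. The tray is at (195,200); the red impellers are look-alikes.

```bash
cat > m.py <<'E'
from h import *
def tri(P,Q):
    (o1,v1),(o2,v2)=P,Q; v1=v1[0]/np.linalg.norm(v1[0]);v2=v2[0]/np.linalg.norm(v2[0])
    A=np.c_[v1,-v2];t=np.linalg.lstsq(A,o2-o1,rcond=None)[0];a=o1+v1*t[0];b=o2+v2*t[1];return (a+b)/2,np.linalg.norm(a-b)
def blue(im): 
    h=cv2.cvtColor(im,cv2.COLOR_RGB2HSV);return ((h[...,0]>100)&(h[...,0]<125)&(h[...,1]>140)&(h[...,2]>60)).astype(np.uint8)
E
python3 - <<'E'
from m import *
T=cv2.imread('pics/top0.png')[:,:,::-1].copy();S=cv2.imread('pics/scene0.png')[:,:,::-1].copy()
ct,cs=cam('top'),cam('scene')
res={}
for n,im,(x0,y0,x1,y1) in(('top',T,(295,170,350,222)),('scene',S,(190,130,250,200))):
    m=np.zeros(im.shape[:2],np.uint8);m[y0:y1,x0:x1]=blue(im)[y0:y1,x0:x1]
    k,l,st,ce=cv2.connectedComponentsWithStats(m)
    for i in range(1,k):
        if st[i,4]>8: print(n,st[i],ce[i])
    i=1+st[1:,4].argmax();res[n]=ce[i]
print(tri(ray(ct,res['top']),ray(cs,res['scene'])))
# mixer box top and tray rim by threshold in top view
g=cv2.cvtColor(T,cv2.COLOR_RGB2GRAY)
a=cv2.resize(T[165:230,285:355],None,fx=6,fy=6,interpolation=cv2.INTER_CUBIC)
b=cv2.resize(T[160:240,150:240],None,fx=4.4,fy=4.4,interpolation=cv2.INTER_CUBIC)
c=cv2.resize(S[125:205,180:260],None,fx=4.4,fy=4.4,interpolation=cv2.INTER_CUBIC)
o=np.zeros((600,800,3),np.uint8)
o[:a.shape[0]-150+150,:a.shape[1]]=a;o[:c.shape[0],430:430+352]=c
bb=cv2.resize(T[165:235,150:240],None,fx=2.3,fy=2.3);o[395:395+bb.shape[0],:bb.shape[1]]=bb
cv2.imwrite('pics/crop1.png',o[:,:,::-1])
E
```

```text
top [318 185  15  12 113] [324.47787611 190.59292035]
top [328 218   5   2   9] [330.22222222 218.55555556]
scene [210 139  12   9  37] [215.54054054 143.27027027]
scene [211 146   9   9  44] [214.84090909 150.36363636]
(array([ 546.30112239, -246.10493336,  133.87068944]), np.float64(1.5087066274630785))
```

View pics/crop1.png

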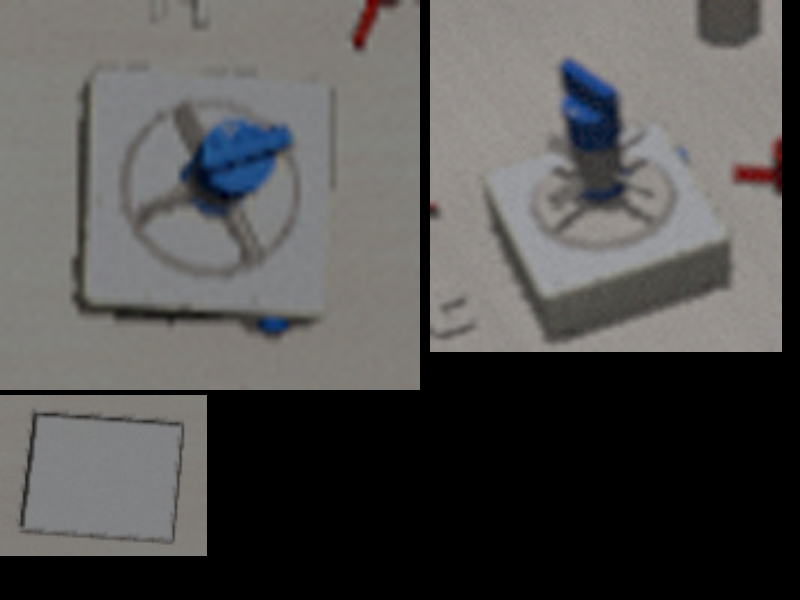

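Run:
```python
from m import *
ct=cam('top');cs=cam('scene')
c=np.array([[93,70],[333,85],[325,318],[85,300]])/6-.42+[285,165]
p=onz(ct,c,56);print(p.round(1).tolist(),p.mean(0).round(1));e=[p[0]-p[3],p[1]-p[2],p[3]-p[2],p[0]-p[1]];print([(round(np.linalg.norm(x),1),round(np.degrees(np.arctan2(x[1],x[0])),1)) for x in e])
s=np.array([[485-430,178],[653-430,127],[730-430,240],[545-430,298]])/4.4-.4+[180,125]
q=onz(cs,s,56);print('scene',q.round(1).tolist(),q.mean(0))
c=np.array([[35,18],[183,29],[173,147],[22,135]])/2.3-.3+[150,165]
p=onz(ct,c,30);print(p.round(1).tolist(),p.mean(0).round(1));e=[p[0]-p[3],p[1]-p[2],p[3]-p[2],p[0]-p[1]];print([(round(np.linalg.norm(x),1),round(np.degrees(np.arctan2(x[1],x[0])),1)) for x in e])
b=np.array([[200,165],[292,132]])/6-.42+[285,165];p=onz(ct,b,172);print(p);d=p[1]-p[0];print('bar',np.degrees(np.arctan2(d[1],d[0])))
s0=ctrl.read_state();M=R.from_euler('xyz',s0['tool_rot']).as_matrix();print(M.round(3))
for t in([350,330,300],[560,0,330],[530,-246,330]):print(((np.array(t)-s0['eef_pos'])@M/10).round(1))
print(eyes.calibration('wrist')['tool_from_camera'])
```

```text
[[620.0, -175.8, 56.0], [606.4, -322.7, 56.0], [462.4, -307.2, 56.0], [477.3, -163.5, 56.0]] [ 541.5 -242.3   56. ]
[(np.float64(143.2), np.float64(-4.9)), (np.float64(144.8), np.float64(-6.1)), (np.float64(144.4), np.float64(84.1)), (np.float64(147.5), np.float64(84.7))]
scene [[611.5, -304.2, 56.0], [474.5, -292.2, 56.0], [482.6, -149.1, 56.0], [624.0, -163.9, 56.0]] [ 548.13282498 -227.33836402   56.        ]
[[655.1, 330.5, 30.0], [629.8, 87.5, 30.0], [436.6, 106.1, 30.0], [462.3, 347.0, 30.0]] [546.  217.8  30. ]
[(np.float64(193.5), np.float64(-4.9)), (np.float64(194.1), np.float64(-5.5)), (np.float64(242.3), np.float64(83.9)), (np.float64(244.2), np.float64(84.0))]
[[ 534.4605703  -216.63109638  172.        ]
 [ 551.83291365 -269.0217642   172.        ]]
bar -71.65487521072224
[[-0.964  0.267 -0.   ]
 [ 0.267  0.964 -0.002]
 [-0.    -0.002 -1.   ]]
[-24.9 -23.8  -6.9]
[-54.  -50.   -9.9]
[-57.6 -74.5  -9.8]
[[-5.36458771e-04  9.65747406e-01  2.59483448e-01  6.63847733e+01]
 [ 9.99999630e-01  6.92384837e-04 -5.09513377e-04 -2.22177825e-01]
 [-6.71723627e-04  2.59483079e-01 -9.65747421e-01 -1.42107846e+02]
 [ 0.00000000e+00  0.00000000e+00  0.00000000e+00  1.00000000e+00]]
```

>>> move_arm(
  increments=[
    [-41.6,-27.5,-6.9,0,0,30],
    [-41.6,-27.5,-6.9,0,0,30],
    [-41.6,-27.5,-6.9,0,0,30],
    [-41.6,-27.5,-6.9,0,0,30],
    [-41.6,-27.5,-6.9,0,0,30],
    [-41.6,-27.5,-6.9,0,0,30],
    [-41.6,-27.5,-6.9,0,0,30],
    [-41.6,-27.5,-6.9,0,0,30],
    [-41.6,-27.5,-6.9,0,0,30],
    [-58.9,-74.0,-5.8,0,0,56],
    [-58.9,-74.0,-5.8,0,0,56],
    [-58.9,-74.0,-5.8,0,0,56],
    [-58.9,-74.0,-5.8,0,0,56],
    [-58.9,-74.0,-5.8,0,0,56],
    [-58.9,-74.0,-5.8,0,0,56],
    [-58.9,-74.0,-5.8,0,0,56],
    [-58.9,-74.0,-5.8,0,0,56],
    [-58.9,-74.0,-5.8,0,0,56],
    [-58.9,-74.0,-5.8,0,0,56],
    [-58.9,-74.0,-5.8,0,0,56],
  ],
)

```text
clock: 2.1
eef_pos: [543.1, -247.0, 289.0]
tool_rot: [-3.141, 0.001, 1.892]
force: [0.6, 0.3, 0.3]
width: 85.3
```

>>> move_arm(
  increments=[
    [0,0,0,0,0,0],
    [0,0,0,0,0,0],
  ],
)

```text
clock: 2.3
eef_pos: [543.0, -244.4, 288.6]
tool_rot: [-3.141, -0.001, 1.892]
force: [0.8, 1.4, -0.0]
width: 85.1
```

Run:
```python
from m import *
s,im=snap('wrist','w1.png');print(s['eef_pos'],s['tool_rot'],s['qpos'].round(2),s['force'])
C=cam('wrist',s)
m=blue(im);k,l,st,ce=cv2.connectedComponentsWithStats(m)
for i in range(1,k):
    if st[i,4]>50: print(st[i],ce[i])
print(onz(C,[[256,192]],172),C[2][:3,3])
```

```text
[ 543.02692055 -244.42542689  288.58630617] [-3.14051940e+00 -1.07422492e-03  1.89203198e+00] [ 0.11  0.52  0.42  1.61 -0.23  1.06  0.92] [ 0.80075748  1.3792894  -0.02737864]
[ 234  159   40   52 1345] [253.35687732 181.96133829]
[ 29 268  20  17 241] [ 38.02074689 275.65975104]
[[ 545.55185173 -245.8201327   172.        ]] [ 521.50457896 -182.48123002  430.7647598 ]
```

View pics/w1.png

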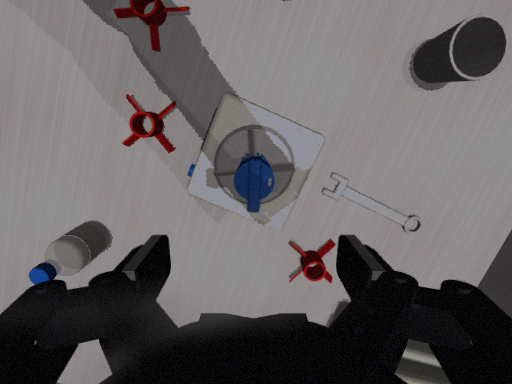

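Wrist view: the nut's bar runs (254,157)–(253,210), nearly along the tool's x. The mixer box spans (190–325, 95–230), and the red look-alikes stand apart from it. I'll make a half turn to leave wrist range for clockwise turning, then look again.

>>> move_arm(
  increments=[
    [0,0,0,0,0,-90],
    [0,0,0,0,0,-90],
    [0,0,0,0,0,-90],
    [0,0,0,0,0,-90],
    [0,0,0,0,0,-90],
    [0,0,0,0,0,-90],
    [0,0,0,0,0,-90],
    [0,0,0,0,0,-90],
    [0,0,0,0,0,-90],
    [0,0,0,0,0,-90],
    [0,0,0,0,0,-90],
  ],
)

```text
clock: 3.45
eef_pos: [544.0, -241.1, 289.4]
tool_rot: [3.14, 0.0, -2.81]
force: [-0.3, 0.5, 0.3]
width: 85.3
```

>>> move_arm(
  increments=[
    [0,0,0,0,0,-90],
    [0,0,0,0,0,-90],
    [0,0,0,0,0,-90],
    [0,0,0,0,0,-90],
    [0,0,0,0,0,-90],
    [0,0,0,0,0,-90],
    [0,0,0,0,0,-90],
    [0,0,0,0,0,-90],
    [0,0,0,0,0,-90],
    [0,0,0,0,0,-90],
    [0,0,0,0,0,-90],
    [0,0,0,0,0,-90],
  ],
)

```text
clock: 4.65
eef_pos: [543.5, -202.0, 253.4]
tool_rot: [3.134, -0.051, -1.299]
force: [0.6, 1.1, 0.6]
width: 85.3
```

Run:
```python
from m import *
s,im=snap('wrist','w2.png');print(s['eef_pos'],s['tool_rot'],s['qpos'].round(2),s['force'],s['torque'])
import pickle;pickle.dump(cam('wrist',s),open('w2.pkl','wb'))
m=blue(im);k,l,st,ce=cv2.connectedComponentsWithStats(m)
for i in range(1,k):
    if st[i,4]>50: print(st[i],ce[i])
a=cv2.resize(cv2.imread('pics/w1.png')[140:220,210:290],None,fx=5,fy=5,interpolation=cv2.INTER_CUBIC)
cx,cy=256,185
b=cv2.resize(cv2.imread('pics/w2.png')[140:220,210:290],None,fx=5,fy=5,interpolation=cv2.INTER_CUBIC)
cv2.imwrite('pics/w12.png',np.hstack([a,b]))
```

```text
[ 543.54223143 -201.97609596  253.39233285] [ 3.13384151 -0.05088804 -1.2994521 ] [ 0.97  0.78 -1.25  1.7   0.83  1.27  2.94] [0.61243561 1.06078272 0.60440241] [ 0.16216915  0.00860268 -0.05380696]
[ 242  128   47   64 1868] [265.71734475 157.75588865]
```

View pics/w12.png

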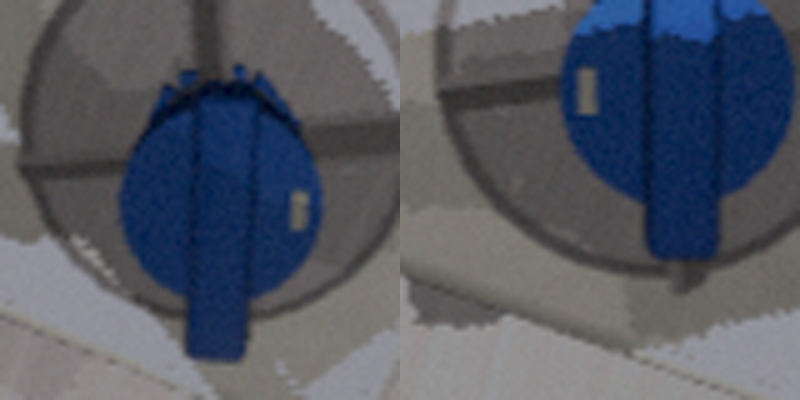

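Run:
```python
from m import *
import pickle
C2=pickle.load(open('w2.pkl','rb'))
C1=cam('wrist',dict(eef_pos=[543.03,-244.43,288.59],tool_rot=[-3.1405,-.00107,1.89203]))
im=cv2.imread('pics/w2.png')[:,:,::-1];m=blue(im)
for r in range(126,150,3):
    x=np.where(m[r,235:295])[0]+235;print(r,x.min() if len(x) else 0,x.max() if len(x) else 0)
A=[[252.8,210.5],[254.6,158]];B=[[266,130],[266,190]]
E=[tri(ray(C1,[a]),ray(C2,[b])) for a,b in zip(A,B)];print(E)
d=E[0][0]-E[1][0];print('bar ang',np.degrees(np.arctan2(d[1],d[0])))
# skirt disc centre at z~150: w1 ellipse, w2 ellipse
print(tri(ray(C1,[[210+221/5-.4,140+197/5-.4]]),ray(C2,[[266,150]])))
# single-view bar ends at z=172
for C,P in((C1,A),(C2,B)):
    q=onz(C,P,172);d=q[1]-q[0];print(q.round(1),q.mean(0),np.linalg.norm(d),np.degrees(np.arctan2(d[1],d[0])))
# nut spring ring/box corners from w1
c=onz(C1,[[236,93],[325,138],[277,229],[188,189]],56);print(c.round(1),c.mean(0))
s=ctrl.read_state();M=R.from_euler('xyz',s['tool_rot']).as_matrix()
t=np.array([545,-246,260.]);print('shift cm',(t-s['eef_pos'])@M/10, s['eef_pos'])
Rw=R.from_euler('xyz',[np.pi,0,np.radians(108.4)]).as_matrix();print(R.from_matrix(M.T@Rw).as_rotvec(True))
```

```text
126 0 0
129 260 273
132 259 273
135 258 273
138 252 278
141 249 282
144 246 284
147 245 286
[(array([ 549.12827467, -262.90374102,  178.70301588]), np.float64(0.8823788946569314)), (array([ 535.28774414, -216.11953844,  170.27743877]), np.float64(0.9917294786473678))]
bar ang -73.51979707059063
(array([ 542.70177179, -245.27646782,  124.79480618]), np.float64(3.956998809646142))
[[ 550.2 -264.8  172. ]
 [ 535.7 -215.7  172. ]] [ 542.92843579 -240.25214783  172.        ] 51.2560392142363 106.49375912379014
[[ 548.4 -263.3  172. ]
 [ 535.  -216.6  172. ]] [ 541.72278757 -239.96251739  172.        ] 48.514946305454814 106.0281627902378
[[ 492.3 -159.2   56. ]
 [ 620.9 -175.9   56. ]
 [ 603.9 -317.3   56. ]
 [ 467.  -300.3   56. ]] [ 546.03994894 -238.18539371   56.        ]
shift cm [ 4.4003616   1.08703066 -0.3700912 ] [ 543.6307992  -200.94831414  253.94612318]
[ -4.56821033  -0.78355224 177.18839169]
```

>>> move_arm(
  increments=[
    [3.8,1.2,0,0,0,90],
    [3.8,1.2,0,0,0,90],
    [3.8,1.2,0,0,0,90],
    [3.8,1.2,0,0,0,90],
    [3.8,1.2,0,0,0,90],
    [3.8,1.2,0,0,0,90],
    [3.8,1.2,0,0,0,90],
    [3.8,1.2,0,0,0,90],
    [3.8,1.2,0,0,0,90],
    [3.8,1.2,0,0,0,90],
    [3.8,1.2,0,0,0,90],
  ],
)

```text
clock: 5.8
eef_pos: [544.7, -243.4, 260.0]
tool_rot: [-3.085, -0.002, -2.88]
force: [0.4, -0.4, 0.1]
width: 85.1
```

>>> move_arm(
  increments=[
    [0,0,0,0,0,89],
    [0,0,0,0,0,89],
    [0,0,0,0,0,89],
    [0,0,0,0,0,89],
    [0,0,0,0,0,89],
    [0,0,0,0,0,89],
    [0,0,0,0,0,89],
    [0,0,0,0,0,89],
    [0,0,0,0,0,89],
    [0,0,0,0,0,89],
    [0,0,0,0,0,89],
    [0,0,0,0,0,89],
  ],
)

```text
clock: 7.0
eef_pos: [544.8, -243.3, 259.7]
tool_rot: [-3.139, 0.056, 1.855]
force: [-1.3, 0.8, 0.5]
width: 85.3
```

```bash
cat > go.py <<'E'
from h import *
import sys
def go(t,yaw):
    s=ctrl.read_state();M=R.from_euler('xyz',s['tool_rot']).as_matrix()
    print(s['clock'],s['eef_pos'].round(1),s['tool_rot'].round(4),s['qpos'].round(2),'F',s['force'].round(1),'T',s['torque'].round(2),s['width'].round(1))
    print('shift cm',((np.array(t)-s['eef_pos'])@M/10).round(2),'rot',R.from_matrix(M.T@R.from_euler('xyz',[np.pi,0,np.radians(yaw)]).as_matrix()).as_rotvec(True).round(2))
if __name__=='__main__': a=[float(x) for x in sys.argv[1:]];go(a[:3],a[3])
E
python3 go.py 542.3 -240.2 156 106.3
```

```text
Traceback (most recent call last):
  File "go.py", line 7, in <module>
    if __name__=='__main__': a=[float(x) for x in sys.argv[1:]];go(a[:3],a[3])
                                                                ~~^^^^^^^^^^^^
  File "go.py", line 5, in go
    print(s['clock'],s['eef_pos'].round(1),s['tool_rot'].round(4),s['qpos'].round(2),'F',s['force'].round(1),'T',s['torque'].round(2),s['width'].round(1))
                                                                                                                                      ^^^^^^^^^^^^^^^^
AttributeError: 'float' object has no attribute 'round'
```

```bash
sed -i "s/s\['width'\].round(1)/round(s['width'],1)/" go.py && python3 go.py 542.3 -240.2 156 106.3
```

```text
7.0 [ 544.8 -243.3  259.7] [-3.1386  0.0555  1.8552] [ 0.64  0.54 -0.47  1.66  0.34  0.99  0.34] F [-1.3  0.8  0.5] T [0.02 0.06 0.02] 85.3
shift cm [ 0.94 -0.12 10.33] rot [-0.17  3.18 -0.01]
```

>>> move_arm(
  increments=[
    [0.5,-0.1,4,-0.2,3.2,0],
    [0.9,-0.1,6.5,-0.2,3.2,0],
    [0.9,-0.1,6.5,-0.2,3.2,0],
    [0.9,-0.1,8.5,-0.2,3.2,0],
    [0.9,-0.1,9.5,-0.2,3.2,0],
    [0.9,-0.1,10.2,-0.2,3.2,0],
    [0.9,-0.1,10.2,-0.2,3.2,0],
    [0.9,-0.1,10.2,-0.2,3.2,0],
  ],
)

```text
clock: 7.8
eef_pos: [541.2, -242.4, 156.1]
tool_rot: [-3.14, -0.001, 1.853]
force: [0.4, 0.1, 0.7]
width: 85.0
```

```bash
python3 go.py 542.3 -240.2 156 106.3
python3 - <<'E'
from m import *
s,im=snap('wrist','w3.png')
cv2.imwrite('pics/w3c.png',cv2.resize(im[150:330,140:380],None,fx=2.5,fy=2.5)[:,:,::-1])
E
```

```text
7.8 [ 541.2 -242.4  156.1] [-3.1399e+00 -1.2000e-03  1.8525e+00] [ 0.65  0.67 -0.44  1.75  0.37  0.81  0.31] F [0.4 0.1 0.7] T [ 0.   -0.03  0.02] 85.0
shift cm [0.18 0.17 0.01] rot [-0.1  -0.07 -0.16]
```

View pics/w3c.png

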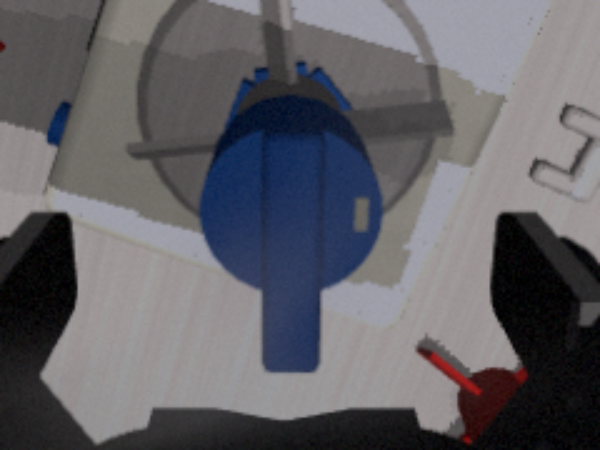

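Bar near end at crop (292,370), far end (294,130), about 1.5 mm right of the finger midline (285).

Run:
```python
from h import *
C=cam('wrist',dict(eef_pos=[541.2,-242.4,156.1],tool_rot=[-3.1399,-.0012,1.8525]))
P=np.array([[292,371],[294,130]])/2.5-.3+[140,150]
for z in(170,174,178):
    q=onz(C,P,z);d=q[0]-q[1];print(z,q.mean(0).round(1),np.linalg.norm(d).round(1),np.degrees(np.arctan2(d[1],d[0])))
W=np.array([[262,250],[324,250]])/2.5-.3+[140,150]
for z in(170,174,178):
  q=onz(C,W,z);print(z,np.linalg.norm(q[0]-q[1]))
```

```text
170 [ 542.1 -241.6  170. ] 53.4 -74.10743341096125
174 [ 541.5 -239.7  174. ] 51.7 -74.10743341096119
178 [ 540.8 -237.8  178. ] 50.1 -74.10743341096125
170 12.468062340173063
174 12.07930553955374
178 11.690548738934416
```

>>> move_arm(
  increments=[
    [0.2,0.15,0,0,0,0],
    [0.2,0.15,0,0,0,0],
    [0.2,0.15,0,0,0,0],
  ],
)

```text
clock: 8.15
eef_pos: [541.7, -240.1, 155.6]
tool_rot: [-3.139, -0.002, 1.852]
force: [-0.4, 1.2, 0.2]
width: 85.4
```

>>> move_arm(
  increments=[
    [0,0,0,0,0,0],
    [0,0,0,0,0,0],
    [0,0,0,0,0,0],
    [0,0,0,0,0,0],
    [0,0,0,0,0,0],
    [0,0,0,0,0,0],
    [0,0,0,0,0,0],
    [0,0,0,0,0,0],
  ],
  grip=-1,
)

```text
clock: 8.95
eef_pos: [541.9, -240.1, 155.4]
tool_rot: [-3.14, -0.002, 1.852]
force: [1.2, -0.4, 0.2]
width: 10.6
```

```bash
python3 go.py 541.6 -240 156 106
```

```text
8.95 [ 541.9 -240.1  155.4] [-3.1398e+00 -1.6000e-03  1.8521e+00] [ 0.64  0.67 -0.44  1.75  0.37  0.81  0.31] F [ 1.2 -0.4  0.2] T [ 0.09 -0.25 -0.03] 10.6
shift cm [ 0.02 -0.03 -0.06] rot [-0.1  -0.09  0.12]
```

>>> move_arm(
  increments=[
    [0,0,-0.02,0,0,4],
    [0,0,-0.04,0,0,8],
    [0,0,-0.06,0,0,12],
    [0,0,-0.08,0,0,16],
    [0,0,-0.1,0,0,20],
    [0,0,-0.1,0,0,20],
  ],
)

```text
clock: 9.55
eef_pos: [541.4, -240.4, 156.4]
tool_rot: [-3.138, -0.0, 1.503]
force: [0.8, -0.4, 1.7]
width: 10.3
```

```bash
python3 go.py 541.6 -240 156 106
```

```text
9.55 [ 541.4 -240.4  156.4] [-3.1384e+00 -2.0000e-04  1.5026e+00] [ 0.58  0.66 -0.34  1.75  0.29  0.79  0.03] F [ 0.8 -0.4  1.7] T [-0.04 -0.02 -0.14] 10.3
shift cm [0.04 0.01 0.04] rot [ -0.18  -0.04 -19.91]
```

>>> move_arm(
  increments=[
    [0,0,-0.02,0,0,4],
    [0,0,-0.04,0,0,8],
    [0,0,-0.06,0,0,12],
    [0,0,-0.08,0,0,16],
    [0,0,-0.1,0,0,20],
    [0,0,-0.1,0,0,20],
  ],
)

```text
clock: 10.15
eef_pos: [541.6, -240.1, 157.4]
tool_rot: [-3.139, 0.0, 1.155]
force: [-0.5, 0.5, 2.1]
width: 10.6
```

>>> move_arm(
  increments=[
    [0,0,-0.05,0,0,0],
    [0,0,-0.1,0,0,0],
    [0,0,-0.1,0,0,0],
  ],
)

```text
clock: 10.45
eef_pos: [541.5, -240.2, 157.9]
tool_rot: [-3.138, -0.0, 1.155]
force: [1.8, 0.1, -2.0]
width: 10.6
```

```bash
python3 go.py 541.6 -240 156 106
```

```text
10.45 [ 541.5 -240.2  157.9] [-3.1383 -0.      1.1549] [ 0.52  0.64 -0.24  1.75  0.21  0.78 -0.24] F [ 1.8  0.1 -2. ] T [-0.02 -0.5  -0.03] 10.6
shift cm [0.02 0.   0.19] rot [ -0.18  -0.07 -39.83]
```

>>> move_arm(
  increments=[
    [0,0,-0.02,0,0,4],
    [0,0,-0.04,0,0,8],
    [0,0,-0.06,0,0,12],
    [0,0,-0.08,0,0,16],
    [0,0,-0.08,0,0,16],
  ],
)

```text
clock: 10.95
eef_pos: [541.6, -240.1, 159.0]
tool_rot: [-3.139, 0.001, 0.875]
force: [1.5, 0.4, -2.3]
width: 10.7
```

>>> move_arm(
  increments=[
    [0,0,-0.05,0,0,0],
    [0,0,-0.1,0,0,0],
    [0,0,-0.1,0,0,0],
  ],
)

```text
clock: 11.25
eef_pos: [541.6, -240.1, 160.0]
tool_rot: [-3.139, 0.001, 0.876]
force: [1.5, 0.3, -1.2]
width: 10.4
```

```bash
python3 go.py 541.6 -240 156 106
```

```text
11.25 [ 541.6 -240.1  160. ] [-3.1386e+00  9.0000e-04  8.7550e-01] [ 0.47  0.64 -0.17  1.75  0.14  0.77 -0.45] F [ 1.5  0.3 -1.2] T [ 0.11 -0.39 -0.02] 10.4
shift cm [ 0.01 -0.    0.4 ] rot [-1.800e-01 -4.000e-02 -5.584e+01]
```

>>> move_arm(
  increments=[
    [0,0,-0.05,0,0,0],
    [0,0,-0.1,0,0,0],
    [0,0,-0.15,0,0,0],
    [0,0,-0.15,0,0,0],
  ],
)

```text
clock: 11.65
eef_pos: [541.6, -240.1, 161.6]
tool_rot: [-3.139, 0.001, 0.875]
force: [1.4, 0.1, -2.2]
width: 10.4
```

```bash
python3 go.py 541.6 -240 156 106
```

```text
11.65 [ 541.6 -240.1  161.6] [-3.1387e+00  1.1000e-03  8.7480e-01] [ 0.47  0.63 -0.16  1.75  0.14  0.78 -0.45] F [ 1.4  0.1 -2.2] T [ 0.13 -0.43 -0.02] 10.4
shift cm [ 0.01 -0.01  0.56] rot [-1.800e-01 -3.000e-02 -5.588e+01]
```

>>> move_arm(
  increments=[
    [0,0,-0.15,0,0,0],
    [0,0,-0.3,0,0,0],
    [0,0,-0.5,0,0,0],
    [0,0,-0.5,0,0,0],
  ],
)

```text
clock: 12.05
eef_pos: [541.6, -240.2, 167.0]
tool_rot: [-3.139, 0.001, 0.875]
force: [1.1, 0.7, -0.0]
width: 10.5
```

>>> move_arm(
  increments=[
    [0,0,-0.2,0,0,0],
    [0,0,-0.4,0,0,0],
    [0,0,-0.6,0,0,0],
    [0,0,-0.8,0,0,0],
    [0,0,-1.0,0,0,0],
    [0,0,-1.0,0,0,0],
  ],
)

```text
clock: 12.65
eef_pos: [541.2, -240.7, 176.9]
tool_rot: [-3.139, 0.002, 0.874]
force: [1.4, 0.7, -1.0]
width: 10.9
```

```bash
python3 go.py 541.6 -240 156 106
```

```text
12.65 [ 541.2 -240.7  176.9] [-3.1388e+00  1.8000e-03  8.7420e-01] [ 0.48  0.61 -0.17  1.73  0.13  0.81 -0.45] F [ 1.4  0.7 -1. ] T [ 0.01  0.   -0.04] 10.9
shift cm [ 0.08 -0.01  2.09] rot [-2.000e-01  2.000e-02 -5.591e+01]
```

>>> move_arm(
  increments=[
    [0,0,-1.5,0,0,0],
    [0,0,-3.5,0,0,0],
    [0,0,-5.5,0,0,0],
    [1,-0.8,-6,0,0,0],
    [3,-2.5,-6,0,0,0],
    [6,-5.0,-6,0,0,0],
    [9,-7.6,-6,0,0,0],
    [12,-10.1,-6,0,0,0],
    [15,-12.6,-6,0,0,0],
    [18,-15.1,-6,0,0,0],
    [21,-17.6,-6,0,0,0],
    [24,-20.2,-6,0,0,0],
    [27,-22.7,-6,0,0,0],
    [29,-24.4,-6,0,0,0],
    [30.1,-25.3,-6,0,0,0],
    [30.1,-25.3,-6,0,0,0],
    [30.1,-25.3,-6,0,0,0],
  ],
)

```text
clock: 14.35
eef_pos: [540.4, 151.3, 236.5]
tool_rot: [-3.139, 0.003, 0.874]
force: [0.0, -0.7, -0.8]
width: 10.4
```

```bash
python3 go.py 540 153 60 50.1;python3 - <<'E'
from m import *
s,im=snap('wrist','w4.png');s2,i2=snap('top','t4.png')
cv2.imwrite('pics/c4.png',np.hstack([cv2.resize(im,(400,300)),cv2.resize(i2[140:260,140:360][:, :160],(400,300))])[:,:,::-1])
E
```

```text
14.35 [540.4 151.3 236.5] [-3.1391e+00  3.1000e-03  8.7370e-01] [-0.18  0.5  -0.21  1.76  0.13  0.9  -1.14] F [ 0.  -0.7 -0.8] T [-0.06 -0.03 -0.01] 10.4
shift cm [ 0.16 -0.09 17.65] rot [-0.14  0.18 -0.04]
```

View pics/c4.png

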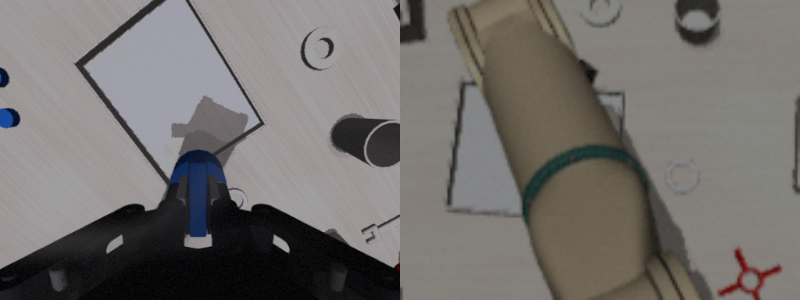

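The nut is held by the bar at (197,200). Tray rim corners are at (263,124) and (78,66) in the left panel.

Run:
```python
from h import *
C=cam('wrist',dict(eef_pos=[540.4,151.3,236.5],tool_rot=[-3.1391,.0031,.8737]))
print(onz(C,np.array([[263,124],[78,66]])*1.28,30))
```

```text
[[629.98957054  97.00803793  30.        ]
 [467.32216615 349.27358127  30.        ]]
```

>>> move_arm(
  increments=[
    [0.2,-0.1,2,0,0,0],
    [0.3,-0.2,5,0,0,0],
    [0.3,-0.2,8,0,0,0],
    [0.3,-0.2,11,0,0,0],
    [0.3,-0.2,14,0,0,0],
    [0.3,-0.2,16.5,0,0,0],
    [0.3,-0.2,18,0,0,0],
    [0.3,-0.2,18.8,0,0,0],
    [0.3,-0.2,19,0,0,0],
    [0.3,-0.2,19,0,0,0],
  ],
)

```text
clock: 15.45
eef_pos: [541.0, 156.1, 47.3]
tool_rot: [-3.139, 0.001, 0.874]
force: [0.6, -0.3, -0.6]
width: 11.0
```

>>> move_arm(
  increments=[
    [0,0,0.1,0,0,0],
    [0,0,0.2,0,0,0],
    [0,0,0.3,0,0,0],
    [0,0,0.4,0,0,0],
    [0,0,0.4,0,0,0],
  ],
)

```text
clock: 15.95
eef_pos: [540.4, 156.7, 43.0]
tool_rot: [-3.139, 0.001, 0.875]
force: [-1.2, 0.1, -1.4]
width: 11.0
```

>>> move_arm(
  increments=[
    [0,0,0.1,0,0,0],
    [0,0,0.2,0,0,0],
    [0,0,0.3,0,0,0],
    [0,0,0.3,0,0,0],
  ],
)

```text
clock: 16.35
eef_pos: [540.3, 156.7, 39.7]
tool_rot: [-3.138, 0.002, 0.875]
force: [0.3, 0.3, -1.6]
width: 10.3
```

```bash
python3 go.py 540 153 60 50.1
```

```text
16.35 [540.3 156.7  39.7] [-3.1384e+00  1.5000e-03  8.7470e-01] [-0.24  0.79 -0.14  1.9   0.21  0.47 -1.22] F [ 0.3  0.3 -1.6] T [ 0.01 -0.01  0.03] 10.3
shift cm [-0.3   0.21 -2.03] rot [-0.18  0.09  0.02]
```

>>> move_arm(
  increments=[
    [0,0,0.1,0,0,0],
    [0,0,0.2,0,0,0],
    [0,0,0.2,0,0,0],
  ],
)

```text
clock: 16.65
eef_pos: [540.5, 156.7, 38.5]
tool_rot: [-3.139, 0.001, 0.875]
force: [-0.6, -0.6, 4.1]
width: 10.8
```

>>> move_arm(
  increments=[
    [0,0,0.1,0,0,0],
    [0,0,0.2,0,0,0],
    [0,0,0.2,0,0,0],
  ],
)

```text
clock: 16.95
eef_pos: [540.5, 156.7, 38.5]
tool_rot: [-3.14, 0.001, 0.875]
force: [-4.7, -2.1, 21.5]
width: 10.5
```

>>> move_arm(
  increments=[
    [0,0,-0.2,0,0,0],
    [0,0,-0.2,0,0,0],
  ],
)

```text
clock: 17.15
eef_pos: [540.8, 156.8, 38.5]
tool_rot: [-3.139, 0.0, 0.875]
force: [-0.6, -1.0, 8.8]
width: 10.6
```

>>> move_arm(
  increments=[
    [0,0,0,0,0,0],
    [0,0,0,0,0,0],
    [0,0,0,0,0,0],
    [0,0,0,0,0,0],
    [0,0,0,0,0,0],
  ],
  grip=0,
)

```text
clock: 17.65
eef_pos: [540.4, 156.7, 37.8]
tool_rot: [-3.139, 0.001, 0.875]
force: [0.8, 0.7, -0.4]
width: 42.6
```

```bash
python3 go.py 541.6 -240 220 50.1
```

```text
17.65 [540.4 156.7  37.8] [-3.1385e+00  1.4000e-03  8.7470e-01] [-0.24  0.79 -0.14  1.9   0.21  0.47 -1.22] F [ 0.8  0.7 -0.4] T [ 0.07 -0.01 -0.03] 42.6
shift cm [-30.38  25.48 -18.26] rot [-0.18  0.08  0.02]
```

>>> move_arm(
  increments=[
    [0,0,-1,0,0,0],
    [0,0,-3,0,0,0],
    [0,0,-7,0,0,0],
    [0,0,-11,0,0,0],
    [0,0,-15,0,0,0],
    [0,0,-18,0,0,0],
    [-3,2.5,-18.2,0,0,0],
    [-6.5,5.4,-18.2,0,0,0],
    [-10,8.4,-18.2,0,0,0],
    [-13.5,11.3,-18.2,0,0,0],
    [-17,14.3,-18.2,0,0,0],
    [-20.5,17.2,-18.2,0,0,0],
    [-24,20.1,-18.2,0,0,0],
    [-27,22.6,-18.2,0,0,0],
    [-29.4,24.6,-18.2,0,0,0],
    [-30.4,25.5,-18.2,0,0,0],
    [-30.4,25.5,-18.2,0,0,0],
    [-30.4,25.5,-18.2,0,0,0],
  ],
)

```text
clock: 19.45
eef_pos: [542.0, -238.0, 219.8]
tool_rot: [-3.138, -0.0, 0.877]
force: [0.1, 0.8, 0.4]
width: 42.6
```

```bash
python3 go.py 541.6 -240 104 50.1;python3 - <<'E'
from m import *
s,im=snap('wrist','w5.png');s2,i2=snap('scene','s5.png')
cv2.imwrite('pics/c5.png',np.hstack([cv2.resize(im[60:300,120:400],(400,343)),cv2.resize(i2[120:360,140:370],(400,417))[:343]])[:,:,::-1])
E
```

```text
19.45 [ 542.  -238.   219.8] [-3.1377e+00 -2.0000e-04  8.7650e-01] [ 0.49  0.56 -0.2   1.69  0.13  0.9  -0.45] F [0.1 0.8 0.4] T [ 0.02 -0.04  0.07] 42.6
shift cm [-0.18  0.14 11.57] rot [-0.22 -0.01  0.12]
```

View pics/c5.png

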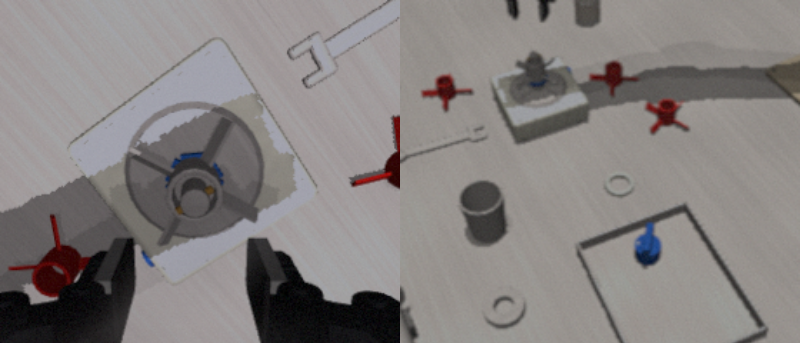

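The impeller hub and spindle are clear at (193,193) in the left panel. In the right panel the nut stands upright in the tray at (648,245).

>>> move_arm(
  increments=[
    [0,0,1,0,0,0],
    [-0.1,0.1,3,0,0,0],
    [-0.1,0.1,4.5,0,0,0],
    [-0.1,0.1,5.5,0,0,0],
    [-0.1,0.1,5.5,0,0,0],
    [-0.1,0.1,5.5,0,0,0],
  ],
  grip=1,
)

```text
clock: 20.15
eef_pos: [542.0, -241.1, 164.6]
tool_rot: [-3.139, 0.001, 0.875]
force: [-0.7, 0.4, 0.6]
width: 85.4
```

```bash
python3 go.py 541.6 -240.1 104 50.1
```

```text
20.15 [ 542.  -241.1  164.6] [-3.1386e+00  1.0000e-03  8.7540e-01] [ 0.49  0.63 -0.18  1.74  0.15  0.78 -0.46] F [-0.7  0.4  0.6] T [0.   0.02 0.03] 85.4
shift cm [ 0.06 -0.08  6.06] rot [-0.17  0.06  0.06]
```

>>> move_arm(
  increments=[
    [0.1,-0.1,1.5,0,0,0],
    [0.1,-0.1,3,0,0,0],
    [0.1,-0.1,4.5,0,0,0],
    [0.1,-0.1,5.5,0,0,0],
    [0.1,-0.1,6.1,0,0,0],
    [0.1,-0.1,6.1,0,0,0],
    [0.1,-0.1,6.1,0,0,0],
  ],
)

```text
clock: 20.85
eef_pos: [541.8, -240.3, 104.1]
tool_rot: [-3.14, 0.001, 0.875]
force: [-0.1, -0.1, 0.9]
width: 85.5
```

>>> move_arm(
  increments=[
    [0,0,0,0,0,0],
    [0,0,0,0,0,0],
    [0,0,0,0,0,0],
    [0,0,0,0,0,0],
    [0,0,0,0,0,0],
    [0,0,0,0,0,0],
    [0,0,0,0,0,0],
  ],
  grip=-1,
)

```text
clock: 21.55
eef_pos: [541.7, -240.3, 104.2]
tool_rot: [-3.14, 0.001, 0.875]
force: [-0.9, -0.5, 4.2]
width: 34.4
```

```bash
python3 go.py 541.6 -240.1 104 50.1
```

```text
21.55 [ 541.7 -240.3  104.2] [-3.1395e+00  1.0000e-03  8.7470e-01] [ 0.47  0.71 -0.16  1.79  0.18  0.66 -0.49] F [-0.9 -0.5  4.2] T [-0.    0.16  0.06] 34.4
shift cm [ 0.01 -0.02  0.02] rot [-0.12  0.06  0.02]
```

>>> move_arm(
  increments=[
    [0,0,-0.2,0,0,0],
    [0,0,-0.5,0,0,0],
    [0,0,-1,0,0,0],
    [0,0,-1,0,0,0],
  ],
)

```text
clock: 21.95
eef_pos: [541.6, -240.2, 114.1]
tool_rot: [-3.139, 0.001, 0.875]
force: [0.6, -0.7, -1.4]
width: 34.6
```

>>> move_arm(
  increments=[
    [0,0,-0.7,0,0,0],
    [0,0,-1.5,0,0,0],
    [0,0,-2.3,0,0,0],
    [0,0,-3,0,0,0],
    [0,0,-3.2,0,0,0],
    [0,0,-3.2,0,0,0],
  ],
)

```text
clock: 22.55
eef_pos: [541.3, -240.1, 146.0]
tool_rot: [-3.139, 0.001, 0.875]
force: [0.4, 0.1, -1.3]
width: 34.4
```

```bash
python3 go.py 551.3 275 230 50.1
```

```text
22.55 [ 541.3 -240.1  146. ] [-3.1387e+00  1.2000e-03  8.7470e-01] [ 0.48  0.65 -0.18  1.76  0.16  0.74 -0.47] F [ 0.4  0.1 -1.3] T [-0.05 -0.1   0.  ] 34.4
shift cm [ 40.16 -32.29  -8.35] rot [-0.17  0.07  0.02]
```

>>> move_arm(
  increments=[
    [0,0,-1,0,0,0],
    [0,0,-2.5,0,0,0],
    [0,0,-4.5,0,0,0],
    [0,0,-6.5,0,0,0],
    [0,0,-8.2,0,0,0],
    [2,-1.6,-8.4,0,0,0],
    [5,-4,-8.4,0,0,0],
    [8.5,-6.8,-8.4,0,0,0],
    [12,-9.6,-8.4,0,0,0],
    [15.5,-12.5,-8.4,0,0,0],
    [19,-15.3,-8.4,0,0,0],
    [22.5,-18.1,-8.4,0,0,0],
    [26,-20.9,-8.4,0,0,0],
    [29.5,-23.7,-8.4,0,0,0],
    [33,-26.5,-8.4,0,0,0],
    [36,-28.9,-8.4,0,0,0],
    [38.5,-31,-8.4,0,0,0],
    [40.2,-32.3,-8.4,0,0,0],
    [40.2,-32.3,-8.4,0,0,0],
    [40.2,-32.3,-8.4,0,0,0],
  ],
)

```text
clock: 24.55
eef_pos: [551.0, 275.0, 229.9]
tool_rot: [-3.139, 0.003, 0.876]
force: [-0.1, 0.2, -1.5]
width: 34.3
```

```bash
python3 go.py 552.3 275 40 50.1;python3 - <<'E'
from m import *
s,im=snap('wrist','w6.png');s2,i2=snap('scene','s6.png')
cv2.imwrite('pics/c6.png',np.hstack([cv2.resize(im,(400,300)),cv2.resize(i2[150:360,140:420],(400,300))])[:,:,::-1])
E
```

```text
24.55 [551.  275.  229.9] [-3.1386e+00  3.0000e-03  8.7570e-01] [-0.37  0.59 -0.22  1.61  0.14  0.96 -1.33] F [-0.1  0.2 -1.5] T [-0.06  0.05 -0.03] 34.3
shift cm [ 0.14  0.15 18.99] rot [-0.17  0.17  0.07]
```

View pics/c6.png

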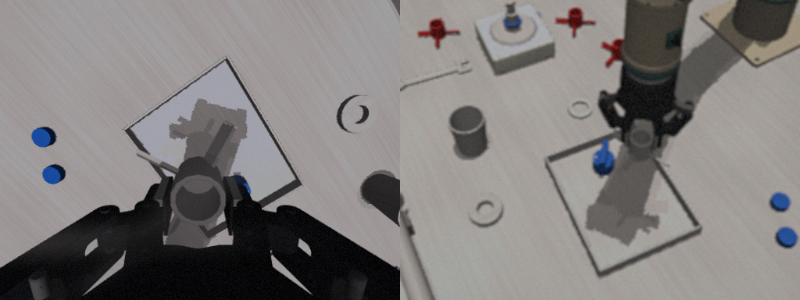

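The impeller hangs upright in the fingers at (198,190), and the bare spindle and the nut in the tray are visible. I'll check the tray corners (126,129), (225,58) and (300,184).

Run:
```python
from h import *
C=cam('wrist',dict(eef_pos=[551,275,229.9],tool_rot=[-3.1386,.003,.8757]))
q=onz(C,np.array([[126,129],[225,58],[300,184]])*1.28,30);print(q.round(1),(q[0]+q[2])/2)
```

```text
[[468.4 355.6  30. ]
 [653.6 337.6  30. ]
 [629.1  98.6  30. ]] [548.77298749 227.10213296  30.        ]
```

>>> move_arm(
  increments=[
    [0.1,0.1,2,0,0,0],
    [0.1,0.1,5,0,0,0],
    [0.1,0.1,8.5,0,0,0],
    [0.1,0.1,12,0,0,0],
    [0.1,0.1,15,0,0,0],
    [0.1,0.1,17.5,0,0,0],
    [0.1,0.1,19,0,0,0],
    [0.1,0.1,19.6,0,0,0],
    [0.1,0.1,19.6,0,0,0],
  ],
)

```text
clock: 25.55
eef_pos: [552.7, 275.0, 33.9]
tool_rot: [-3.139, 0.002, 0.874]
force: [-0.2, 0.1, -1.3]
width: 34.7
```

>>> move_arm(
  increments=[
    [0,0,0.1,0,0,0],
    [0,0,0.2,0,0,0],
    [0,0,0.3,0,0,0],
    [0,0,0.4,0,0,0],
    [0,0,0.4,0,0,0],
  ],
)

```text
clock: 26.05
eef_pos: [552.5, 275.7, 30.2]
tool_rot: [-3.139, 0.001, 0.875]
force: [-0.3, 0.3, -1.7]
width: 34.5
```

>>> move_arm(
  increments=[
    [0,0,0.1,0,0,0],
    [0,0,0.2,0,0,0],
    [0,0,0.3,0,0,0],
    [0,0,0.3,0,0,0],
  ],
)

```text
clock: 26.45
eef_pos: [552.3, 275.6, 26.8]
tool_rot: [-3.138, 0.002, 0.875]
force: [-0.2, -0.2, -2.0]
width: 34.5
```

>>> move_arm(
  increments=[
    [0,0,0.1,0,0,0],
    [0,0,0.2,0,0,0],
    [0,0,0.2,0,0,0],
  ],
)

```text
clock: 26.75
eef_pos: [552.4, 275.6, 24.9]
tool_rot: [-3.139, 0.001, 0.875]
force: [-0.7, -0.0, -2.3]
width: 34.0
```

>>> move_arm(
  increments=[
    [0,0,0.1,0,0,0],
    [0,0,0.1,0,0,0],
  ],
)

```text
clock: 26.95
eef_pos: [552.5, 275.7, 24.4]
tool_rot: [-3.139, 0.001, 0.875]
force: [-0.6, -0.2, 1.4]
width: 34.2
```

>>> move_arm(
  increments=[
    [0,0,0.1,0,0,0],
    [0,0,0.1,0,0,0],
  ],
)

```text
clock: 27.15
eef_pos: [552.5, 275.7, 24.3]
tool_rot: [-3.139, 0.001, 0.875]
force: [-2.8, -1.9, 9.4]
width: 34.2
```

>>> move_arm(
  increments=[
    [0,0,-0.1,0,0,0],
    [0,0,-0.1,0,0,0],
  ],
)

```text
clock: 27.35
eef_pos: [552.7, 275.8, 24.4]
tool_rot: [-3.139, 0.001, 0.875]
force: [-0.8, -1.2, 3.5]
width: 34.3
```

>>> move_arm(
  increments=[
    [0,0,0,0,0,0],
    [0,0,0,0,0,0],
    [0,0,0,0,0,0],
    [0,0,0,0,0,0],
    [0,0,0,0,0,0],
  ],
  grip=0.4,
)

```text
clock: 27.85
eef_pos: [552.4, 275.6, 23.9]
tool_rot: [-3.139, 0.001, 0.875]
force: [0.5, -0.0, 0.4]
width: 59.7
```

>>> move_arm(
  increments=[
    [0,0,-0.5,0,0,0],
    [0,0,-1.5,0,0,0],
    [0,0,-3,0,0,0],
    [0,0,-5,0,0,0],
    [0,0,-8,0,0,0],
    [0,0,-12,0,0,0],
    [0,0,-16,0,0,0],
    [0,0,-20,0,0,0],
    [0,0,-22,0,0,0],
    [0,0,-22,0,0,0],
  ],
)

```text
clock: 28.85
eef_pos: [555.1, 276.7, 249.5]
tool_rot: [3.141, -0.007, 0.874]
force: [0.1, -0.1, 0.7]
width: 59.5
```

```bash
python3 go.py 552.3 275 240 50.1;python3 - <<'E'
from m import *
s,im=snap('wrist','w7.png');s2,i2=snap('scene','s7.png')
cv2.imwrite('pics/c7.png',np.hstack([cv2.resize(im,(400,300)),cv2.resize(i2[150:360,140:420],(400,300))])[:,:,::-1])
E
```

```text
28.85 [555.1 276.7 249.5] [ 3.1412 -0.0073  0.8745] [-0.37  0.57 -0.22  1.59  0.14  0.99 -1.33] F [ 0.1 -0.1  0.7] T [-0.05 -0.   -0.01] 59.5
shift cm [-0.32 -0.11  0.95] rot [ 0.02 -0.42  0.  ]
```

View pics/c7.png

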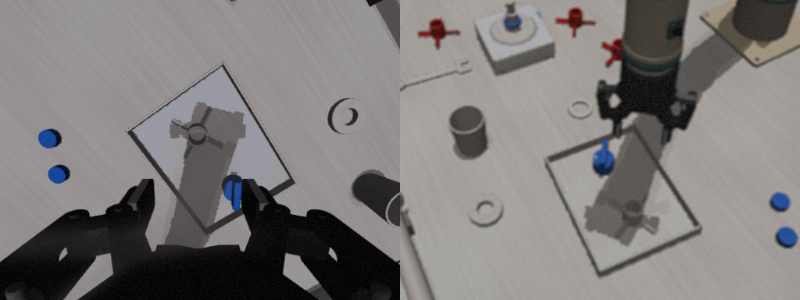

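The impeller lies flat in the tray at left (196,132) / right (632,212), with the nut beside it at (236,190) / (603,160). Bystanders are unmoved and the gripper is clear, so I'm handing in.

```bash
python3 -c "
from cell import ctrl
print(ctrl.finish_job(), ctrl.read_state()['clock'])"
```

```text
the job is handed in; nothing more can be done
the job is handed in; nothing more can be done
```

The nut and impeller are both in the wash tray and the job is handed in, at about 29 s of the 72 s allowed. No verdict came back, so success rests on my own checks.

- **Nut:** I turned it clockwise about 1 rad, lifting with the thread. A test lift at about 0.7 rad met resistance. At about 1 rad it came off freely, with 2 N or less on the tool. I lowered it until it touched the tray floor (about 21 N peak measured at the wrist), then let go.
- **Impeller:** I gripped it by the hub, lifted it straight off the spindle and set it on the tray floor, with about 9 N at contact.
- **Last pictures:** They show the nut upright and the impeller lying flat beside it, both well inside the tray. The spindle is bare, the gripper is open and well above the tray, and the bystanders in view look unmoved.

Two things did not go as planned or did not agree:
- **Wrist turn:** An early half turn of the wrist, high above the mixer, went the wrong way and hit a joint limit. I turned back before touching anything.
- **Tray position:** Estimates of the tray's centre from different views differed by about 9 mm, which is small beside the margins inside the tray.

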